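Set up a stud in the cut-off saw and latch its guard

TASK

Set up the next cut on the bench saw: take the long threaded stud from the wooden rack, lay it in the saw's two vees with its end up against the length stop, and let go of it. Then push the sliding guard shut until its latch catches with a click and holds it, feeling your way so that the guard is not rammed into its end buffer. Leave the short offcut and the other things on the bench where they are.

Things in the scene. Friction and masses are not known exactly. Their poses are not given: they have to be found in the camera images.
- stud_mid (a point): the long stud: plain steel threaded rod, 140 mm long, 20 mm thick, about 0.3 kg, lying level in one of the two places of the rack. The point is its centre, half-way along and on its axis; its x axis runs along the stud. Both ends are alike.
- offcut_mid (a point): bystander: a short offcut of the same rod, 90 mm long, 20 mm thick, lying in the other place of the rack, 80 mm beside the long stud and parallel to it; the point is its centre. Which place holds which changes.
- rack: low plywood rack, fixed on the bench, board 100 x 160 mm. Two places 80 mm apart along its y axis, each of two notched strips 12 mm thick, with 48 mm free between them down to the board (8 mm thick). A rod lies along the rack's x axis, its axis 42 mm above the bench. Origin on the bench under its centre.
- saw: bench cut-off saw: grey base, flat steel bed 274 x 504 mm, 100 mm above the bench, blade parked in a slot. Origin on the bench under vee_mid. Axes: y along the vees, to the side where the guard opens; x across, away from the robot; z up. Two clamp cylinders behind the vees (y 32 to 59 mm either side) have tops 40 mm above the bed and pads 32 mm behind (x) the stud's axis.
- vee_mid (a point): middle of the saw's cradle, on the axis of a stud lying in the two vees, 32 mm above the bed; axes like the saw's. The vee blocks lie at 33 to 58 mm to either side (y), are 49 mm wide, and their cheeks rise to 27 mm above the bed (5 mm under the stud's axis). The 66 mm gap between them is free for fingers down to 6 mm above the bed, where the blade's rim is.
- stop_face (a point): length stop: upright steel block 34 mm wide, 46 mm high, clamped on the bed at the -y end of the vees, 62 to 78 mm from vee_mid. The point is on its face, level with the axis of a stud in the vees; axes like the saw's; the face looks to +y. The stud's end rests against this face, so the stud's centre then lies 70 mm from it.
- guard (a joint): travel of the guard, m: clear hood, 192 mm wide, 160 mm long, top 90 mm above the bed, on rails along the saw's y over the vees. 0 is about shut, more is open (towards +y); starts at 0.165 to 0.20, its near end then 85 mm or more from vee_mid. It stays where left; sliding takes about 3 N. It latches somewhere from -0.012 to 0.012 (the catch is adjustable): find it by feel.
- guard_handle (a point): centre of the guard's handle: round black bar 16 mm thick, 124 mm long, running along the saw's x across the hood's top on two posts (50 mm either side of the centre); its axis is 38 mm above the hood's top, 228 mm above the bench, over the middle of the hood and the vees' axis. Axes like the saw's: the guard closes towards -y.
- strike_pin (a point): steel pin of the guard, held when shut by the catch (hooked spring lever and rubber end buffer, at the rear rail's closed end). Over some 10 mm the pin lifts the hook, the push rising to 7 to 12 N; then the push falls away and the hook drops behind the pin (click), drawing the guard 4 mm in. Let go earlier, it is not held. From there the buffer adds about 7 N per mm; over 25 N on it is ramming.
- bin_mid (a point): bystander: blue open-fronted storage bin 160 x 100 x 75 mm with nuts, standing on the bench; point 30 mm above its underside.
- tub_mid (a point): bystander: clear plastic tub with a lid, 106 x 81 x 60 mm, standing on the bench; point 30 mm above its underside.
- wrench: bystander: steel wrench 200 mm long lying flat on the bench.
Mind the look-alikes: they are no part of the job. What is shaped like the part that bears stud_mid but blue, purple or yellow is not meant.

How it is judged:
On the way, in this order (a step that is already met when the one before it is completed fails the run):
1. the long stud lies in both vees, its end against the length stop, let go of, while the guard is still open (y of stud_mid in the frame of stop_face between 0.067 and 0.073 m and x of stud_mid in the frame of vee_mid between -0.003 and 0.003 m and z of stud_mid in the frame of vee_mid between -0.003 and 0.003 m and angle between the x axis of stud_mid and the y axis of vee_mid, either way round below 0.04 rad and contact force between the fingers and stud below 0.2 N and value of joint guard above 0.1 m), for 0.2 s.
2. the guard is shut and the catch's hook has dropped behind the guard's pin (y of strike_pin in the frame of catch below -0.0015 m), for 0.2 s.
At the end, for the whole second after the job is handed in: The guard is shut and at rest, its pin held behind the catch's hook (at least 1.5 mm past the hook's edge); the long stud lies still in both vees (axis within 3 mm of its seat and within 0.04 rad of the vees), its end within 3 mm of the length stop (y of strike_pin in the frame of catch below -0.0015 m and velocity of joint guard between -0.005 and 0.005 m/s and y of stud_mid in the frame of stop_face between 0.067 and 0.073 m and x of stud_mid in the frame of vee_mid between -0.003 and 0.003 m and z of stud_mid in the frame of vee_mid between -0.003 and 0.003 m and angle between the x axis of stud_mid and the y axis of vee_mid, either way round below 0.04 rad and linear speed of stud below 0.01 m/s); the robot touches nothing.
It fails at once if the guard is rammed into its end buffer with more than 25 N (contact force between guard and buffer above 25 N).
It fails at once if the offcut is moved more than 15 mm (distance of offcut_mid from where it was at the start of the episode above 0.015 m).
It fails at once if the bin, the tub or the wrench is moved more than 20 mm (distance of any of bin_mid, tub_mid, wrench from where it was at the start of the episode above 0.02 m).
It also fails if it takes over 58 s, if anything falls off the work surface, if the arm or the gripper's body presses on something with over 40 N, if the wrist force passes 120 N, or if a joint passes its speed limit or range.

ROBOT

A 6-joint arm with a two-finger parallel gripper is mounted at the origin on the work surface. World frame = base frame: x ahead of the robot, y to its left, z up, the work surface at z = 0. Lengths are in m, angles in rad, forces in N, time in s.
With the tool pointing down it reaches from about 0.25 to 0.775 m from the base axis. Payload 4 kg.
Tool frame: the origin (TCP) lies midway between the tips of the shut fingers; the grasp point (between the pads) lies 19 mm behind it; y points along the fingers, x is the direction in which the jaws open and shut, and the axes are right-handed (so a half turn about y gives the same grasp; the last joint's range is limited). The gripper opens to 94 mm and grips with 3 to 60 N. Pads are 16 mm wide; open, the fingers measure 119 mm over their backs; the gripper's body (75 mm by 177 mm) begins 78 mm behind the grasp point.
Start: joints at [1.075, 0.087, 1.371, -0, 1.684, -0.103], TCP at [0.211, 0.508, 0.206] pointing down, gripper open.
Joint ranges: [-3.1, 3.1], [-0.76, 2.03], [0.27, 2.55], [-1.08, 4.22], [0.17, 2.65], [-2.57, 2.57]. Speed limits (rad/s): [2.79, 2.79, 3.14, 3.14, 3.14, 3.14].

INTERFACE

Orientations are given as [roll, pitch, yaw] about the fixed x, y, z axes, in that order (R = Rz(yaw) Ry(pitch) Rx(roll)).
In Python, from bench import robot gives the robot as it stands.
- The arm moves only by the shell command python3 -m creep 'ROWS'. ROWS is JSON, a list of rows, each a list of 7 numbers: the shift along the tool's x, y, z in mm, then the turn, a rotation vector about the tool's x, y, z in degrees, then the closure in counts, from 0 (fully open) to 255 (shut). A call has 1 to 5 rows; each row is the pose to reach, as a shift and turn from the pose commanded when the call began, along the tool's axes at that moment; what a row does not reach only later rows make up. A row lasts 1/8 s, in which the tool goes at most 62.5 mm and 10.7 degrees, less where a joint would pass 70% of its speed; a pose out of reach is approached as far as the arm can. A call with a gripper value outside its range is refused whole. The fingers move at their own pace and stop on an object; the grip force is fixed at half the most. Time passes only in rows, so rows that repeat a pose let the fingers close. It gives the time, the measured TCP pose, the force and the opening at its end, in the units of the state.
- robot.get_obs(): the state, without advancing time (a new reading comes with each control period).
- robot.snapshot(name): name is "scene" or "top"; returns a dict with "color" (384x512x3 uint8, blue, green, red), "fx", "fy", "cx", "cy" (pixels), "world_from_camera" (4x4, takes a point from camera to world coordinates). Camera axes: x right, y down, z forward; pixel columns grow to the right and rows downward; lengths in m; the calibration is good to about 2 mm. A picture is of the moment at which its call begins. There is no depth.
- robot.close_job(): hands the job in, once; it reports no verdict.
Trained networks look in the newest picture that a camera, given by its name, has taken for a name from the list of things; names that differ only in an ending like _2 or _b are one class to them, and where a whole thing is asked for, a point or a joint stands for the part that bears it (a point fixed in the world has none). Each returns a list of dicts, best first, with "p" (0 to 1); they miss things now and then, are a little off and sometimes report something else, mostly with a low value. They report only what shows in the picture. A call takes as long as a camera call. They do not tell look-alikes from the thing itself.
- robot.spot_in(name, camera): "point" ([x, y, z] in m, in world coordinates, good to about 4 mm: the middle of the surface that is visible of it).
- robot.landmark_of(name, camera): "point" ([x, y, z] in m, in world coordinates, good to about 4 mm: a listed point, or the origin of a listed thing).
The state is a dict: "time": time; "joint_positions": joint angles; "qvel": joint speeds; "joint_torque": joint torques, N m; "tool_pos": TCP position; "ee_rot": TCP orientation; "wrist_force": force on the tool from outside, world axes, zero at the start; "wrist_torque": the same for the moment, N m; "width": finger opening in m.
Only numpy, scipy, OpenCV 4.12 (cv2) and the standard library are available. Lean on these libraries where they do the work, as an engineer would, in place of code of your own. Each camera call takes 0.05 s, during which the arm holds its last target.

## Working session

There is one attempt and no reset: what is moved stays moved. The work goes in short steps, Python scripts to look and compute and a shell command to move; the robot and the scene stay as the last step left them, time stands still between calls to the robot, and variables do not carry over. Pictures are saved under pics/ and viewed, and the job is handed in when it is done.

```bash
ls; mkdir -p pics
python3 - <<'E'
from bench import robot
import cv2
for c in ("scene","top"):
    s=robot.snapshot(c); cv2.imwrite(f"pics/{c}0.png",s["color"])
    print(c,s["fx"],s["cx"],s["cy"],s["world_from_camera"].round(3).tolist() if hasattr(s["world_from_camera"],'round') else s["world_from_camera"])
    for n in ["stud_mid","offcut_mid","rack","saw","vee_mid","stop_face","guard_handle","strike_pin","bin_mid","tub_mid","wrench"]:
        try: print(n,[( [round(v,3) for v in d["point"]],round(d["p"],2)) for d in robot.landmark_of(n,c)])
        except Exception as e: print(n,e)
o=robot.get_obs();print(o)
E
```

```text
pics
scene 370.8164762715852 260.22004411495743 193.05537936273615 [[0.098, 0.731, -0.675, 1.193], [0.995, -0.076, 0.062, -0.28], [-0.006, -0.678, -0.735, 0.869], [0.0, 0.0, 0.0, 1.0]]
stud_mid [([0.371, -0.491, 0.006], 0.73), ([0.55, -0.561, 0.009], 0.72), ([0.511, -0.297, 0.045], 0.59), ([0.317, -0.281, -0.001], 0.43)]
offcut_mid [([0.523, -0.374, 0.043], 0.73), ([0.51, -0.298, 0.043], 0.47)]
rack [([0.519, -0.337, 0.002], 0.86), ([0.738, -0.229, 0.031], 0.74)]
saw [([0.547, 0.013, -0.005], 0.93)]
vee_mid []
stop_face [([0.547, -0.053, 0.131], 0.9), ([0.696, -0.381, 0.032], 0.64), ([0.519, -0.335, 0.002], 0.6)]
guard_handle [([0.551, 0.204, 0.228], 0.57), ([0.518, -0.339, 0.003], 0.38)]
strike_pin [([0.664, 0.094, 0.128], 0.85)]
bin_mid [([0.695, -0.383, 0.03], 0.77), ([0.316, -0.282, 0.001], 0.6)]
tub_mid [([0.737, -0.224, 0.03], 0.71)]
wrench [([0.319, -0.278, 0.002], 0.79)]
top 346.90010036634516 258.0514070066567 194.00404191725457 [[0.01, -0.982, 0.188, 0.41], [-1.0, -0.008, 0.012, -0.229], [-0.01, -0.188, -0.982, 0.959], [0.0, 0.0, 0.0, 1.0]]
stud_mid [([0.552, -0.558, 0.015]
[... 610 characters left out ...]
.317, -0.281, -0.001], 0.56)]
{'time': 1.2, 'joint_positions': array([ 1.07490866e+00,  8.71977076e-02,  1.37071888e+00,  1.56916179e-05,
        1.68360612e+00, -1.03134615e-01]), 'qvel': array([ 0.00072672, -0.00087183,  0.00033461, -0.00031484, -0.00026524,
        0.00097455]), 'joint_torque': array([-5.09301681e-04, -3.40046239e+01, -3.02596951e+01,  7.16639939e-02,
        2.37463927e-02, -1.76801063e-05]), 'tool_pos': array([0.21052457, 0.5081237 , 0.20549754]), 'ee_rot': array([-1.57078802e+00, -7.11790360e-05,  1.17804504e+00]), 'wrist_force': array([-0.00078614,  0.16010507, -0.15999686]), 'wrist_torque': array([-0.02364469,  0.015927  ,  0.05968227]), 'width': 0.09367177608645189}
```

Run:
```python
import cv2
a=cv2.imread("pics/top0.png")
cv2.imwrite("pics/top0b.png",cv2.resize(a,None,fx=1.56,fy=1.56,interpolation=cv2.INTER_CUBIC))
```

```text
(no output)
```

View pics/scene0.png

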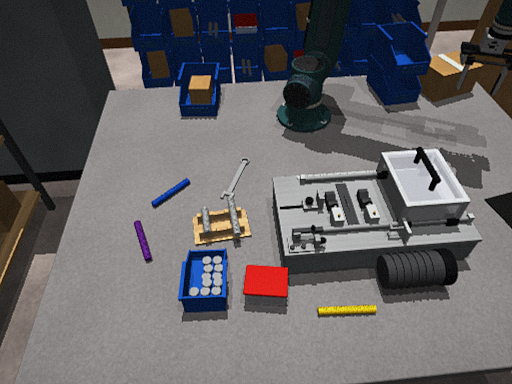

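View pics/top0b.png

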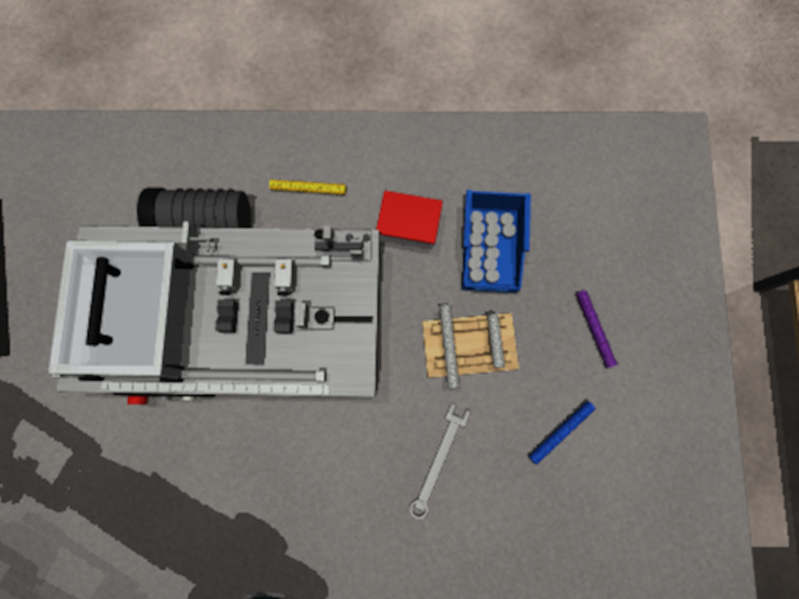

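Top-view candidates (enlarged picture, 1.56×): grey long rod at (448,345), grey short rod at (496,340), blue rod (562,432), purple rod (597,328), yellow rod (307,187). By the description it's the long grey one in the rack, on the saw side. I'll check that in a crop and measure it.

```bash
cat > h.py <<'E'
import numpy as np, cv2
def ray(s,u,v):
    T=np.array(s["world_from_camera"]);d=T[:3,:3]@np.array([(u-s["cx"])/s["fx"],(v-s["cy"])/s["fy"],1]);return T[:3,3],d
def onz(s,u,v,z):
    o,d=ray(s,u,v);return o+d*(z-o[2])/d[2]
def pix(s,p):
    T=np.array(s["world_from_camera"]);q=T[:3,:3].T@(np.array(p)-T[:3,3]);return s["fx"]*q[0]/q[2]+s["cx"],s["fy"]*q[1]/q[2]+s["cy"]
E
python3 - <<'E'
from bench import robot
import cv2,numpy as np,pickle
s=robot.snapshot("top");t=robot.snapshot("scene");pickle.dump((s,t),open("s.pkl","wb"))
a=s["color"][185:260,262:342];b=t["color"][185:255,180:260]
A=cv2.resize(a,(640,600),interpolation=cv2.INTER_CUBIC)
cv2.imwrite("pics/c1.png",A)
cv2.imwrite("pics/c2.png",cv2.resize(b,(640,560),interpolation=cv2.INTER_CUBIC))
E
```

```text
(no output)
```

View pics/c1.png

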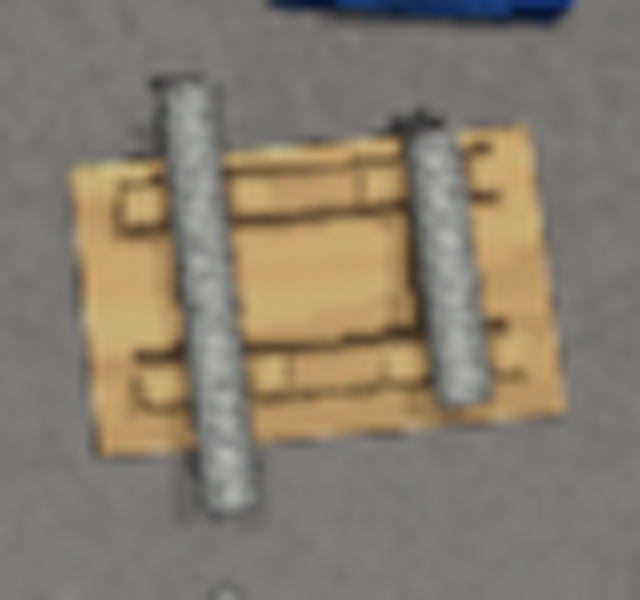

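View pics/c2.png

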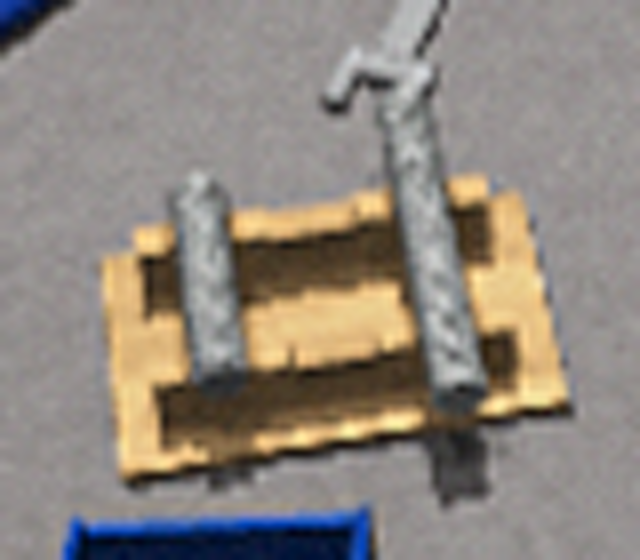

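Run:
```python
import pickle;from h import *
s,t=pickle.load(open("s.pkl","rb"))
f=lambda x,y:(262+(x+.5)/8-.5,185+(y+.5)/8-.5)
a=onz(s,*f(187,80),.047);b=onz(s,*f(232,512),.042)
print(a,b,(a+b)/2,np.linalg.norm(a-b),np.degrees(np.arctan2((a-b)[1],(a-b)[0])))
a=onz(s,*f(430,125),.047);b=onz(s,*f(466,403),.042)
print(a,b,(a+b)/2,np.linalg.norm(a-b),np.degrees(np.arctan2((a-b)[1],(a-b)[0])))
g=lambda x,y:(180+(x+.5)/8-.5,185+(y+.5)/8-.5)
a=onz(t,*g(462,395),.042);b=onz(t,*g(402,98),.047)
print(a,b,(a+b)/2,np.linalg.norm(a-b),np.degrees(np.arctan2((a-b)[1],(a-b)[0])))
# saw
A=s["color"][145:260,35:250]
cv2.imwrite("pics/c3.png",cv2.resize(A,None,fx=3.7,fy=3.7,interpolation=cv2.INTER_CUBIC))
```

```text
[ 0.58348498 -0.28976096  0.047     ] [ 0.44107786 -0.30410973  0.042     ] [ 0.51228142 -0.29693534  0.0445    ] 0.14321548083157107 5.753636421305166
[ 0.56889316 -0.37052099  0.047     ] [ 0.47720506 -0.3811531   0.042     ] [ 0.52304911 -0.37583704  0.0445    ] 0.09243781784883655 6.614453555127458
[ 0.57974155 -0.28790221  0.042     ] [ 0.44415858 -0.30240386  0.047     ] [ 0.51195007 -0.29515303  0.0445    ] 0.13644793656200416 6.1050150200104865
```

View pics/c3.png

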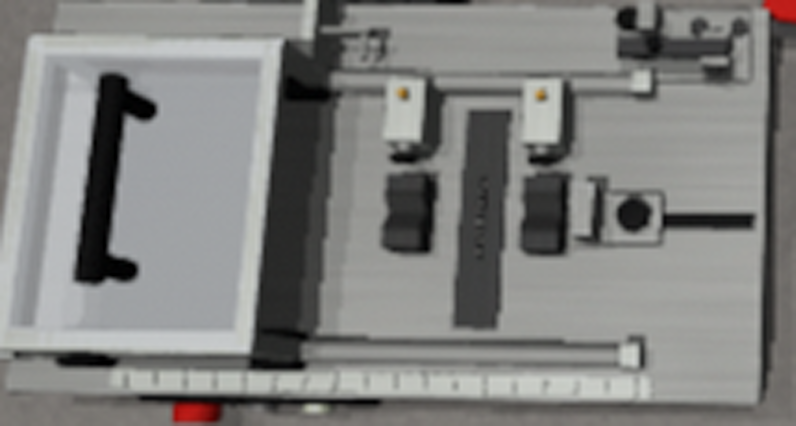

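Run:
```python
import pickle;from h import *
s,t=pickle.load(open("s.pkl","rb"))
f=lambda x,y:(35+(x+.5)/3.7-.5,145+(y+.5)/3.7-.5)
def seg(n,p,q,z):
    a=onz(s,*f(*p),z);b=onz(s,*f(*q),z);d=b-a
    print(n,a[:2].round(4),b[:2].round(4),((a+b)/2)[:2].round(4),round(np.linalg.norm(d),4),"deg",np.degrees(np.arctan2(d[1],d[0])).round(2),np.degrees(np.arctan2(d[0],-d[1])).round(2))
seg("bed R",(768,10),(760,400),.1)
seg("bed near",(5,388),(760,402),.1)
seg("handle",(92,272),(116,80),.228)
seg("stopface top",(597,180),(597,236),.146)
seg("vee grooves",(408,212),(545,214),.122)
seg("slot c",(475,325),(489,110),.1)
seg("slot ends",(475,325),(489,110),.1)
seg("rear rail",(340,88),(640,86),.115)
seg("front rail",(300,347),(625,352),.115)
for p,n in [((.549,.011,.132),"vee"),((.549,-.052,.132),"stop"),((.55,.205,.228),"handle")]:
    u,v=pix(s,p);print(n,(u+.5-35)*3.7-.5,(v+.5-145)*3.7-.5)
for n in ["vee_mid","stop_face","guard_handle"]:
  from bench import robot
  for c in("top","scene"): print(n,c,[(d["point"],d["p"]) for d in robot.landmark_of(n,c)[:1]])
B=t["color"][150:270,270:480]
cv2.imwrite("pics/c4.png",cv2.resize(B,None,fx=3.8,fy=3.8,interpolation=cv2.INTER_CUBIC))
```

```text
bed R [ 0.6969 -0.1762] [ 0.4278 -0.1759] [ 0.5624 -0.1761] 0.2691 deg 179.94 -90.06
bed near [0.4307 0.3267] [ 0.4265 -0.176 ] [0.4286 0.0754] 0.5027 deg -90.48 -0.48
handle [0.4939 0.2022] [0.6082 0.2015] [0.5511 0.2019] 0.1143 deg -0.38 89.62
stopface top [ 0.566  -0.0706] [ 0.5294 -0.0722] [ 0.5477 -0.0714] 0.0366 deg -177.49 -87.49
vee grooves [0.548  0.0587] [ 0.5474 -0.0324] [0.5477 0.0131] 0.0911 deg -90.37 -0.37
slot c [0.4754 0.0158] [0.6235 0.0152] [0.5494 0.0155] 0.1481 deg -0.21 89.79
slot ends [0.4754 0.0158] [0.6235 0.0152] [0.5494 0.0155] 0.1481 deg -0.21 89.79
rear rail [0.6344 0.1137] [ 0.6373 -0.091 ] [0.6359 0.0114] 0.2048 deg -89.19 0.81
front rail [0.4588 0.1257] [ 0.4576 -0.0879] [0.4582 0.0189] 0.2137 deg -90.33 -0.33
vee 475.5794358166231 208.53225431588857
stop 571.4967156805259 209.32189763074308
handle 98.59899678033267 176.38742089382026
vee_mid top [([0.546, 0.0152, 0.1307], 0.62)]
vee_mid scene [([0.5471, 0.0156, 0.1291], 0.68)]
stop_face top [([0.5513, -0.0554, 0.1305], 0.84)]
stop_face scene []
guard_handle top [([0.5505, 0.2052, 0.2293], 0.78)]
guard_handle scene [([0.5479, 0.1997, 0.2277], 0.89)]
```

View pics/c4.png

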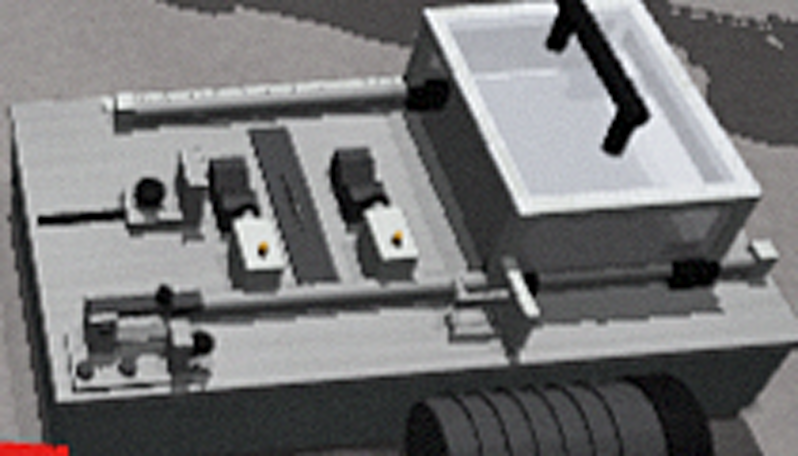

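The picture confirms it. The long rod is at crop pixels (187,80)–(232,512), which gives a length of about 0.14 m, a centre near (0.512, -0.296) and a yaw of about 6°. The offcut is about 0.092 m long. The saw yaw is about -0.4°, and vee_mid is near (0.548, 0.0145). Now I'll move above the stud.

```bash
cat >> h.py <<'E'
from scipy.spatial.transform import Rotation as Ro
def go(p,yaw):
    from bench import robot
    o=robot.get_obs();R=Ro.from_euler("xyz",o["ee_rot"])
    Rt=Ro.from_euler("xyz",[-np.pi/2,0,np.radians(yaw)])
    print("t",o["time"],"pos",o["tool_pos"].round(4),"rpy",np.degrees(o["ee_rot"]).round(2),"F",o["wrist_force"].round(2),"w",round(o["width"],4))
    print("shift mm",(R.inv().apply(np.array(p)-o["tool_pos"])*1000).round(1),"rot",np.degrees((R.inv()*Rt).as_rotvec()).round(2))
E
python3 -c "
from h import *
go([.512,-.2965,.16],96)"
```

```text
t 1.6 pos [0.2106 0.5081 0.2055] rpy [-9.00e+01 -1.00e-02  6.75e+01] F [-1.26  0.8   0.09] w 0.094
shift mm [-628.    45.5 -586.5] rot [ 0.00e+00 -2.85e+01  1.00e-02]
```

```bash
python3 -m creep '[[-628,0,-586.5,0,-28.5,0,80],[-628,0,-586.5,0,-28.5,0,80],[-628,0,-586.5,0,-28.5,0,80],[-628,0,-586.5,0,-28.5,0,80],[-628,0,-586.5,0,-28.5,0,80]]'; python3 -c "
from h import *
go([.512,-.2965,.16],96)"
```

```text
time: 2.22
tool_pos: [0.3188, 0.2191, 0.2059]
ee_rot: [-1.572, -0.0, 1.676]
wrist_force: [2.1, 0.5, 0.4]
width: 0.0643
t 2.225 pos [0.3188 0.2191 0.2059] rpy [-9.008e+01 -2.000e-02  9.604e+01] F [2.07 0.46 0.38] w 0.0643
shift mm [-533.1   45.9 -137.8] rot [0.08 0.04 0.02]
```

```bash
python3 -m creep '[[-533,0,-138,0,0,0,80],[-533,0,-138,0,0,0,80],[-533,0,-138,0,0,0,80],[-533,0,-138,0,0,0,80],[-533,0,-138,0,0,0,80]]'; python3 -c "
from h import *
go([.512,-.2965,.16],96)"
```

```text
time: 2.85
tool_pos: [0.4284, -0.0739, 0.206]
ee_rot: [-1.572, 0.0, 1.675]
wrist_force: [1.1, 0.7, -0.5]
width: 0.0648
t 2.85 pos [ 0.4284 -0.0739  0.206 ] rpy [-9.009e+01  1.000e-02  9.597e+01] F [ 1.13  0.69 -0.54] w 0.0648
shift mm [-230.1   46.2  -60. ] rot [ 0.09 -0.03 -0.01]
```

```bash
python3 -m creep '[[-230,0,-60,0,0,0,80],[-230,0,-60,0,0,0,80],[-230,20,-60,0,0,0,80],[-230,46,-60,0,0,0,80],[-230,46,-60,0,0,0,80]]'; python3 -c "
from h import *
go([.512,-.2965,.16],96)"; python3 -m creep '[[0,0,0,0,0,0,80]]'
python3 - <<'E'
from h import *
from bench import robot
go([.512,-.2965,.16],96)
s=robot.snapshot("scene");t=robot.snapshot("top")
a=cv2.resize(s["color"][130:260,150:280],(560,560),interpolation=cv2.INTER_CUBIC)
cv2.imwrite("pics/d1.png",a)
E
```

```text
time: 3.48
tool_pos: [0.5099, -0.2961, 0.1538]
ee_rot: [-1.563, -0.006, 1.671]
wrist_force: [-0.3, -0.2, -0.4]
width: 0.0648
t 3.475 pos [ 0.5099 -0.2961  0.1538] rpy [-89.57  -0.35  95.77] F [-0.32 -0.24 -0.43] w 0.0648
shift mm [-0.6 -6.3 -2. ] rot [-0.43 -0.23  0.35]
time: 3.6
tool_pos: [0.5115, -0.2939, 0.1596]
ee_rot: [-1.571, -0.001, 1.675]
wrist_force: [0.0, 0.2, 0.1]
width: 0.0641
t 3.6 pos [ 0.5115 -0.2939  0.1596] rpy [-8.999e+01 -6.000e-02  9.599e+01] F [0.   0.25 0.13] w 0.0641
shift mm [-2.7 -0.4 -0.2] rot [-0.01 -0.01  0.06]
```

View pics/d1.png

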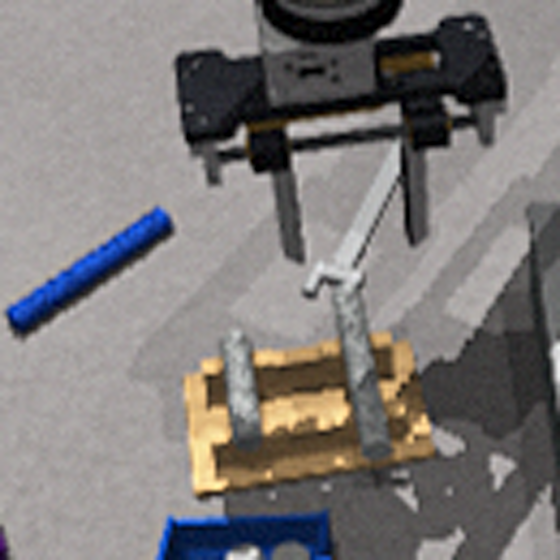

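The fingers straddle the long stud: they are at crop (290,250) and (415,240), and the stud is at (360,365). I'll descend.

```bash
python3 -m creep '[[-2,60,0,0,0,0,80],[-2,110,0,0,0,0,80],[-2,128,0,0,0,0,80],[-2,136.5,0,0,0,0,80],[-2,136.5,0,0,0,0,80]]'; python3 -m creep '[[0,0,0,0,0,0,255],[0,0,0,0,0,0,255],[0,0,0,0,0,0,255],[0,0,0,0,0,0,255]]'
```

```text
time: 4.32
tool_pos: [0.513, -0.2967, 0.025]
ee_rot: [-1.573, 0.002, 1.676]
wrist_force: [-0.5, 1.6, 1.5]
width: 0.0647
time: 4.82
tool_pos: [0.5119, -0.2964, 0.0233]
ee_rot: [-1.571, 0.0, 1.675]
wrist_force: [0.2, -0.2, 0.1]
width: 0.0282
```

```bash
python3 -m creep '[[0,0,0,0,0,0,255],[0,0,0,0,0,0,255],[0,0,0,0,0,0,255]]'
```

```text
time: 5.2
tool_pos: [0.512, -0.2977, 0.0234]
ee_rot: [-1.571, 0.003, 1.675]
wrist_force: [-0.2, -4.9, -0.2]
width: 0.0192
```

```bash
python3 -m creep '[[0,-20,0,0,0,0,255],[0,-60,0,0,0,0,255],[0,-120,0,0,0,0,255],[0,-177,0,0,0,0,255],[0,-177,0,0,0,0,255]]'; python3 -c "
from h import *
go([.548,.03,.18],-.4)"
python3 - <<'E'
from h import *
from bench import robot
s=robot.snapshot("scene")
cv2.imwrite("pics/d2.png",cv2.resize(s["color"][90:260,140:300],None,fx=3.5,fy=3.5,interpolation=cv2.INTER_CUBIC))
E
```

```text
time: 5.82
tool_pos: [0.5139, -0.2967, 0.2056]
ee_rot: [-1.579, 0.005, 1.676]
wrist_force: [-0.2, 0.3, -4.4]
width: 0.0191
t 5.825 pos [ 0.5139 -0.2967  0.2056] rpy [-90.46   0.28  96.04] F [-0.17  0.26 -4.43] w 0.0191
shift mm [321.4  24.6 -68. ] rot [ 0.58 96.44  0.18]
```

View pics/d2.png

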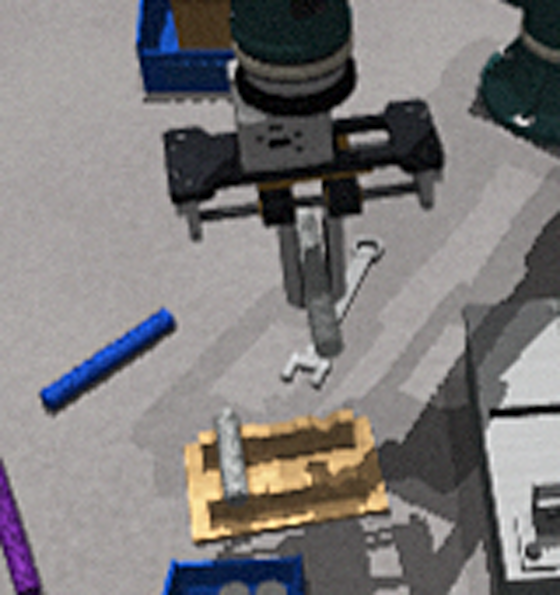

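The picture shows the stud held level between the fingers, near (320,290), and the offcut undisturbed in the rack at (232,455). Now I'll carry the stud over to the saw.

```bash
python3 -m creep '[[321,0,-68,0,96.4,0,255],[321,0,-68,0,96.4,0,255],[321,0,-68,0,96.4,0,255],[321,0,-68,0,96.4,0,255],[321,0,-68,0,96.4,0,255]]'; python3 -c "
from h import *
go([.548,.026,.2],-.4)"
```

```text
time: 6.5
tool_pos: [0.5402, -0.0046, 0.1954]
ee_rot: [-1.563, 0.004, 0.798]
wrist_force: [0.6, 0.3, -3.9]
width: 0.0191
t 6.5 pos [ 0.5402 -0.0046  0.1954] rpy [-89.57   0.25  45.75] F [ 0.6   0.33 -3.94] w 0.0191
shift mm [27.3 -4.6 15.8] rot [-0.3  46.15 -0.41]
```

```bash
python3 -m creep '[[27,0,15,0,46.2,0,255],[27,0,15,0,46.2,0,255],[27,0,15,0,46.2,0,255],[27,0,15,0,46.2,0,255],[27,0,15,0,46.2,0,255]]'; python3 -m creep '[[0,0,0,0,0,0,255]]';  python3 - <<'E'
from h import *
from bench import robot
go([.548,.026,.2],-.4)
import pickle
s=robot.snapshot("scene");t=robot.snapshot("top");pickle.dump((t,s),open("s2.pkl","wb"))
cv2.imwrite("pics/e1.png",cv2.resize(s["color"][120:270,270:480],None,fx=3.8,fy=3.8,interpolation=cv2.INTER_CUBIC))
cv2.imwrite("pics/e2.png",cv2.resize(t["color"][130:260,35:250],None,fx=3.7,fy=3.7,interpolation=cv2.INTER_CUBIC))
for n in ["stud_mid"]:
  for c in("top","scene"): print(n,c,[(d["point"],d["p"]) for d in robot.landmark_of(n,c)])
E
```

```text
time: 7.12
tool_pos: [0.5481, 0.0234, 0.1952]
ee_rot: [-1.569, 0.009, -0.005]
wrist_force: [-0.1, 0.2, -3.0]
width: 0.0192
time: 7.25
tool_pos: [0.5485, 0.0232, 0.1959]
ee_rot: [-1.57, 0.008, -0.001]
wrist_force: [0.2, -0.7, -4.8]
width: 0.0189
t 7.25 pos [0.5485 0.0232 0.1959] rpy [-89.93   0.45  -0.09] F [ 0.19 -0.74 -4.78] w 0.0189
shift mm [-0.5 -4.1  2.8] rot [-0.07  0.31 -0.45]
stud_mid top [([0.5494, -0.5602, 0.0122], 0.72), ([0.5505, 0.0211, 0.2154], 0.7), ([0.3667, -0.4924, 0.0086], 0.68), ([0.8134, -0.041, 0.0111], 0.63)]
stud_mid scene [([0.549, 0.0257, 0.2153], 0.83), ([0.3699, -0.4916, 0.0101], 0.81), ([0.6975, -0.3775, 0.0296], 0.7), ([0.5495, -0.5624, 0.0086], 0.64), ([0.5497, -0.051, 0.1288], 0.21)]
```

View pics/e1.png

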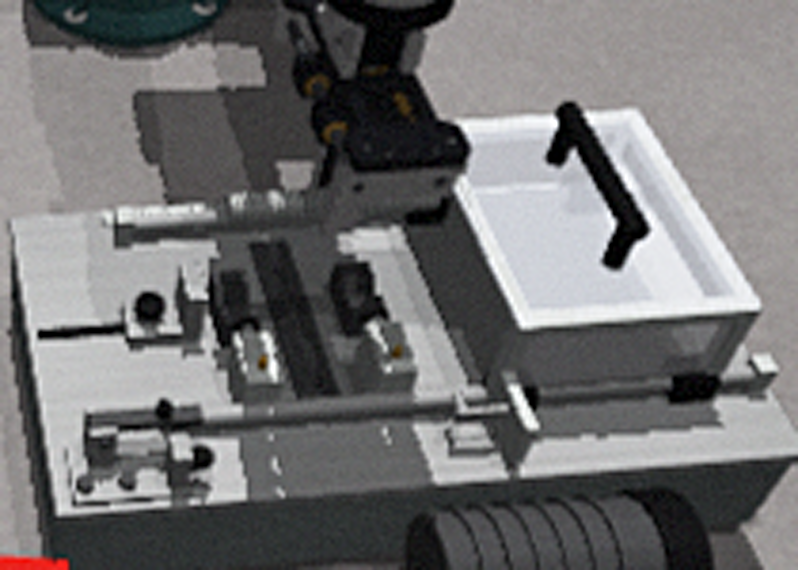

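View pics/e2.png

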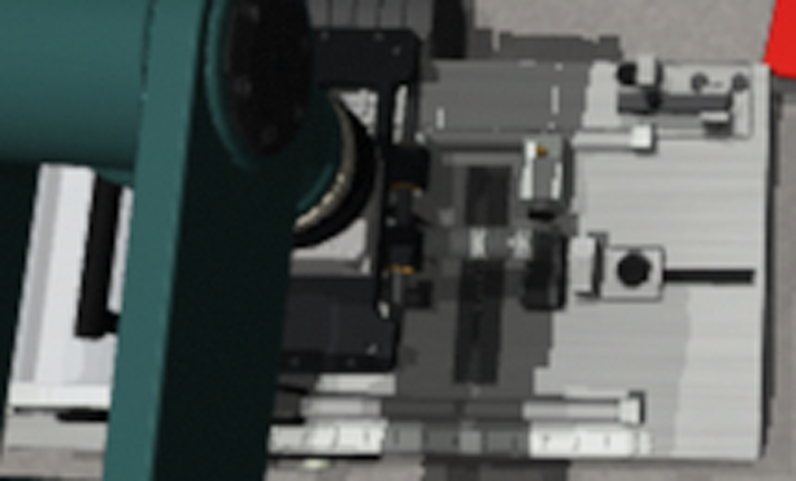

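```bash
python3 - <<'E'
import pickle;from h import *
s,t=pickle.load(open("s2.pkl","rb"))
f=lambda x,y:(35+(x+.5)/3.7-.5,130+(y+.5)/3.7-.5)
g=lambda x,y:(270+(x+.5)/3.8-.5,120+(y+.5)/3.8-.5)
print("stud end top",onz(s,*f(531,243),.215),"scene",onz(t,*g(114,226),.215))
print("stop face top edge: top",onz(s,*f(571,236),.146),onz(s,*f(569,290),.146),"scene",onz(t,*g(208,262),.146),onz(t,*g(212,300),.138))
print("vees top view", onz(s,*f(528,270),.127),onz(s,*f(567,270),.127))
E
python3 - <<'E'
import pickle,cv2
s,t=pickle.load(open("s2.pkl","rb"))
a=s["color"][180:220,150:215];b=t["color"][165:215,290:360]
cv2.imwrite("pics/e3.png",cv2.resize(a,None,fx=11,fy=11,interpolation=cv2.INTER_CUBIC))
cv2.imwrite("pics/e4.png",cv2.resize(b,None,fx=11,fy=11,interpolation=cv2.INTER_CUBIC))
E
```

```text
stud end top [ 0.54788316 -0.04512149  0.215     ] scene [ 0.55585743 -0.12269087  0.215     ]
stop face top edge: top [ 0.56552408 -0.05377039  0.146     ] [ 0.5302591  -0.05416438  0.146     ] scene [ 0.53086667 -0.04629637  0.146     ] [ 0.55955624 -0.0487546   0.138     ]
vees top view [ 0.54614787 -0.02240301  0.127     ] [ 0.54636322 -0.04813093  0.127     ]
```

View pics/e3.png

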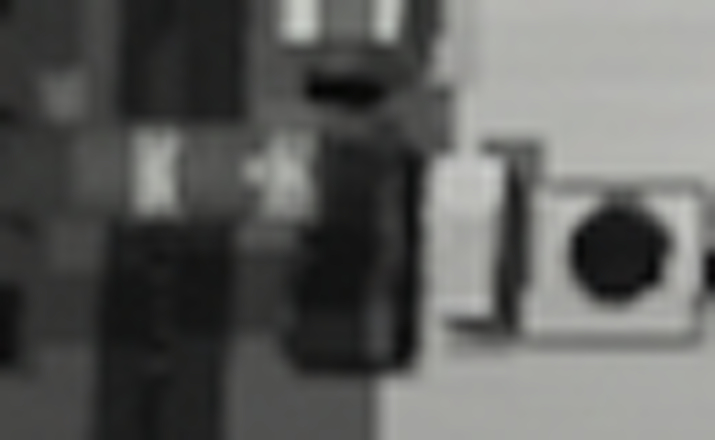

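View pics/e4.png

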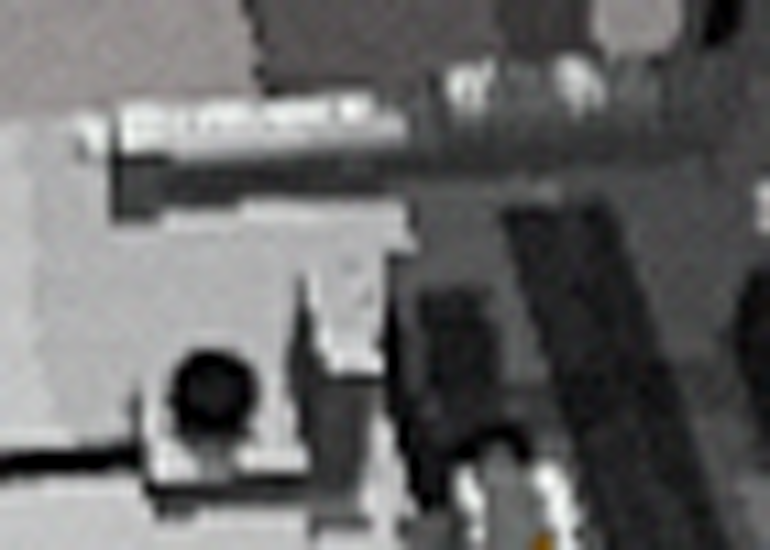

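Run:
```python
import pickle;from h import *
s,t=pickle.load(open("s2.pkl","rb"))
f=lambda x,y:(150+(x+.5)/11-.5,180+(y+.5)/11-.5)
g=lambda x,y:(290+(x+.5)/11-.5,165+(y+.5)/11-.5)
print("end top",onz(s,*f(318,175),.215),"scene",onz(t,*g(418,120),.215))
print("face",onz(s,*f(430,155),.146),onz(s,*f(427,312),.146),"scene",onz(t,*g(385,255),.146),onz(t,*g(385,375),.146))
print("vee",onz(s,*f(300,340),.127)[1],onz(s,*f(408,340),.127)[1], onz(t,*g(420,290),.127),onz(t,*g(495,290),.127))
for y in(-.045,-.05): print(pix(t,(.53,y,.146)))
```

```text
end top [ 0.54756894 -0.04580908  0.215     ] scene [ 0.55040867 -0.05098185  0.215     ]
face [ 0.56498837 -0.05302142  0.146     ] [ 0.53050821 -0.05402096  0.146     ] scene [ 0.5278243  -0.04514855  0.146     ] [ 0.56644917 -0.05360288  0.146     ]
vee -0.02218007144327533 -0.04604247747545784 [ 0.52303199 -0.03291492  0.127     ] [ 0.52496414 -0.01440704  0.127     ]
(np.float64(324.77482382737685), np.float64(188.30866366277994))
(np.float64(322.9387125892442), np.float64(188.4495056726308))
```

The two views put the stop face at y of about -0.050 to -0.053, and the stud end at about -0.046 to -0.051. I'll back off 8 mm toward +y before lowering.

```bash
python3 -m creep '[[-0.5,0,8,0,0.3,0,255],[-0.5,40,8,0,0.3,0,255],[-0.5,62,8,0,0.3,0,255],[-0.5,75,8,0,0.3,0,255],[-0.5,75,8,0,0.3,0,255]]'; python3 -m creep '[[0,0,0,0,0,0,255]]'
```

```text
time: 8.07
tool_pos: [0.5495, 0.031, 0.1243]
ee_rot: [-1.57, 0.002, -0.008]
wrist_force: [1.0, -0.1, -3.1]
width: 0.019
time: 8.2
tool_pos: [0.5509, 0.0307, 0.1265]
ee_rot: [-1.571, -0.003, -0.008]
wrist_force: [0.2, 0.9, -2.6]
width: 0.019
```

```bash
python3 -c "
from h import *
go([.548,.03,.113],-.4)"
```

```text
t 8.2 pos [0.5509 0.0307 0.1265] rpy [-90.    -0.15  -0.44] F [ 0.17  0.93 -2.55] w 0.019
shift mm [-3.  13.5 -0.8] rot [-0.   -0.04  0.15]
```

```bash
python3 -m creep '[[0,0,0,0,0,0,255],[0,0,0,0,0,0,255]]'
```

```text
time: 8.45
tool_pos: [0.5505, 0.0307, 0.126]
ee_rot: [-1.571, -0.002, -0.008]
wrist_force: [0.1, -0.0, -3.4]
width: 0.0193
```

```bash
python3 -m creep '[[-2.5,5,0,0,0,0,255],[-2.5,8,0,0,0,0,255],[-2.5,10,0,0,0,0,255],[-2.5,10,0,0,0,0,255]]';python3 -m creep '[[0,1,0,0,0,0,255],[0,1,0,0,0,0,255]]';python3 -m creep '[[0,1,0,0,0,0,255],[0,1,0,0,0,0,255]]'
```

```text
time: 8.95
tool_pos: [0.5475, 0.0307, 0.115]
ee_rot: [-1.571, 0.0, -0.008]
wrist_force: [-0.4, -0.2, -4.7]
width: 0.0197
time: 9.2
tool_pos: [0.5479, 0.0307, 0.1144]
ee_rot: [-1.571, -0.001, -0.008]
wrist_force: [0.7, 0.9, -3.0]
width: 0.0192
time: 9.45
tool_pos: [0.5483, 0.0307, 0.114]
ee_rot: [-1.571, -0.002, -0.008]
wrist_force: [1.0, 0.3, 0.6]
width: 0.0192
```

The stud touches the vees: the wrist Fz rose from -4 to +0.6. Next I'll slide it toward the stop by feel.

```bash
python3 -m creep '[[0,0,-2,0,0,0,255],[0,0,-4,0,0,0,255],[0,0,-6,0,0,0,255],[0,0,-6,0,0,0,255]]';python3 -m creep '[[0,0,-1,0,0,0,255],[0,0,-2,0,0,0,255],[0,0,-2,0,0,0,255]]'
```

```text
time: 9.95
tool_pos: [0.5485, 0.025, 0.1137]
ee_rot: [-1.57, -0.003, -0.008]
wrist_force: [3.3, 3.4, 0.1]
width: 0.0195
time: 10.32
tool_pos: [0.5485, 0.0232, 0.1137]
ee_rot: [-1.569, -0.003, -0.008]
wrist_force: [3.6, 2.7, -0.4]
width: 0.0191
```

```bash
for i in 1 2 ; do python3 -m creep '[[0,0,-1,0,0,0,255],[0,0,-2,0,0,0,255],[0,0,-2,0,0,0,255]]'; done
```

```text
time: 10.7
tool_pos: [0.5485, 0.0212, 0.1137]
ee_rot: [-1.57, -0.003, -0.008]
wrist_force: [4.1, 3.7, -0.4]
width: 0.0195
time: 11.08
tool_pos: [0.5485, 0.0192, 0.1137]
ee_rot: [-1.569, -0.003, -0.008]
wrist_force: [5.0, 3.2, 0.4]
width: 0.0191
```

```bash
for i in 1 2 ; do python3 -m creep '[[0.5,0,-1,0,0,0,255],[0.5,0,-2,0,0,0,255],[0.5,0,-2,0,0,0,255]]'; done
```

```text
time: 11.45
tool_pos: [0.5486, 0.017, 0.1135]
ee_rot: [-1.57, -0.002, -0.008]
wrist_force: [2.8, 3.1, -0.2]
width: 0.0192
time: 11.82
tool_pos: [0.5488, 0.0148, 0.1133]
ee_rot: [-1.57, -0.001, -0.008]
wrist_force: [3.9, 3.9, 0.6]
width: 0.0194
```

```bash
for i in 1 2 ; do python3 -m creep '[[0,0,-1,0,0,0,255],[0,0,-1,0,0,0,255]]'; done;  python3 - <<'E'
from h import *
from bench import robot
import pickle
s=robot.snapshot("scene");t=robot.snapshot("top");pickle.dump((t,s),open("s3.pkl","wb"))
b=s["color"][165:225,290:390]
cv2.imwrite("pics/f1.png",cv2.resize(b,None,fx=7.9,fy=7.9,interpolation=cv2.INTER_CUBIC))
b=t["color"][170:225,130:215]
cv2.imwrite("pics/f2.png",cv2.resize(b,None,fx=9,fy=9,interpolation=cv2.INTER_CUBIC))
E
```

```text
time: 12.08
tool_pos: [0.5488, 0.0144, 0.1133]
ee_rot: [-1.569, -0.001, -0.008]
wrist_force: [3.9, 4.0, 0.6]
width: 0.019
time: 12.32
tool_pos: [0.5488, 0.0144, 0.1133]
ee_rot: [-1.567, -0.001, -0.007]
wrist_force: [4.0, 5.9, -0.2]
width: 0.0192
```

View pics/f1.png

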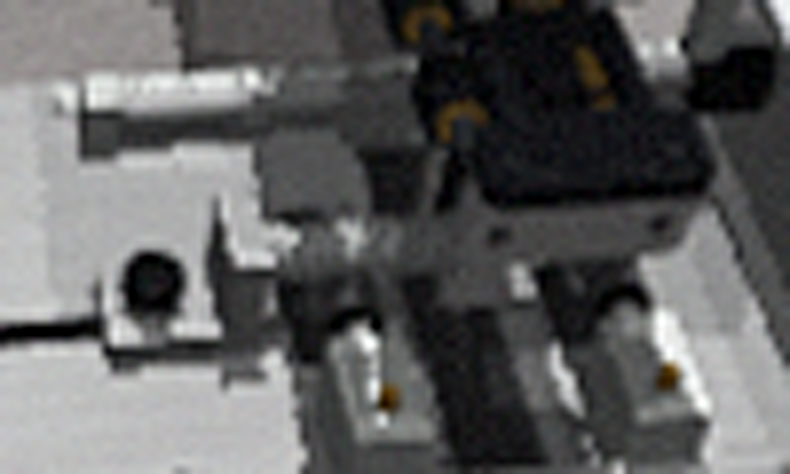

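View pics/f2.png

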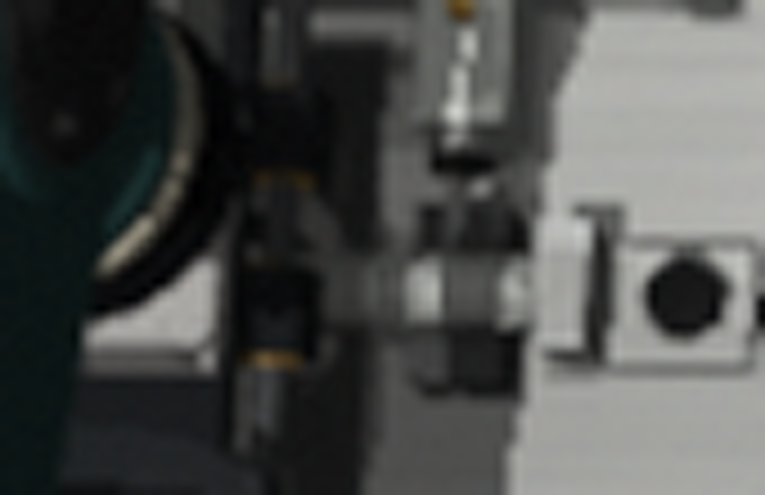

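Motion has stalled at y 0.0144, Fy is rising, and both pictures show the stud end against the stop (top crop 530,300). One more nudge to confirm, then I'll open partway.

```bash
python3 -m creep '[[0,0,-1,0,0,0,255],[0,0,-1,0,0,0,255]]'; python3 -m creep '[[0,0,1.5,0,0,0,255],[0,0,1.5,0,0,0,150],[0,0,1.5,0,0,0,130],[0,0,1.5,0,0,0,130],[0,0,1.5,0,0,0,130]]'; python3 -m creep '[[0,0,0,0,0,0,130]]'
python3 - <<'E'
from h import *
from bench import robot
import pickle
s=robot.snapshot("scene");t=robot.snapshot("top");pickle.dump((t,s),open("s3.pkl","wb"))
b=s["color"][165:225,290:390]
cv2.imwrite("pics/f3.png",cv2.resize(b,None,fx=7.9,fy=7.9,interpolation=cv2.INTER_CUBIC))
b=t["color"][170:225,130:215]
cv2.imwrite("pics/f4.png",cv2.resize(b,None,fx=9,fy=9,interpolation=cv2.INTER_CUBIC))
E
```

```text
time: 12.68
tool_pos: [0.5488, 0.0144, 0.1133]
ee_rot: [-1.565, -0.001, -0.007]
wrist_force: [4.0, 9.3, 0.5]
width: 0.0191
time: 13.3
tool_pos: [0.5481, 0.0128, 0.1129]
ee_rot: [-1.571, 0.001, -0.008]
wrist_force: [0.5, 0.5, 0.2]
width: 0.0461
time: 13.42
tool_pos: [0.5483, 0.013, 0.113]
ee_rot: [-1.571, 0.0, -0.008]
wrist_force: [0.3, -0.4, 0.2]
width: 0.0458
```

View pics/f3.png

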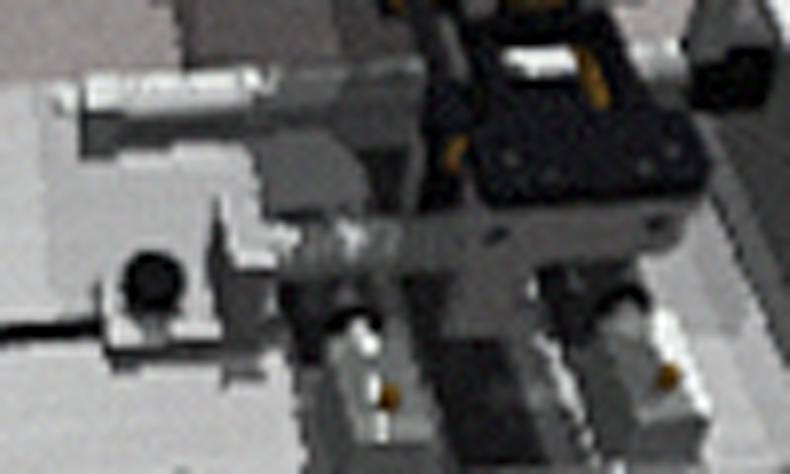

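View pics/f4.png

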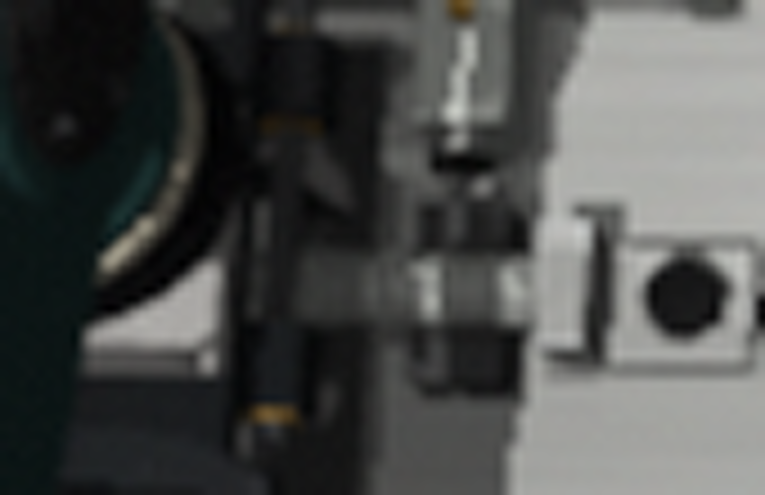

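Stud released: the fingers are clear, the force is about 0, the rod is seated in both vees and its end is at the stop. Now I'll go straight up, close the fingers, and move to the far side of the handle.

```bash
python3 -m creep '[[0,-30,0,0,0,0,130],[0,-80,0,0,0,0,130],[0,-130,0,0,0,0,130],[0,-160,0,0,0,0,200],[0,-160,0,0,0,0,255]]'; python3 -m creep '[[0,0,0,0,0,0,255]]'
python3 - <<'E'
from h import *
from bench import robot
s=robot.snapshot("scene");t=robot.snapshot("top")
cv2.imwrite("pics/g1.png",cv2.resize(s["color"][150:230,290:390],None,fx=7.5,fy=7.5,interpolation=cv2.INTER_CUBIC))
for c in("top","scene"): 
  for n in("guard_handle","stud_mid","stop_face"): print(n,c,[(d["point"],round(d["p"],2)) for d in robot.landmark_of(n,c)])
go([.55,.24,.275],-.4)
E
```

```text
time: 14.15
tool_pos: [0.5497, 0.0131, 0.2764]
ee_rot: [-1.571, -0.007, -0.008]
wrist_force: [-0.5, 0.7, -0.3]
width: 0.0297
time: 14.28
tool_pos: [0.5479, 0.0132, 0.2713]
ee_rot: [-1.571, 0.003, -0.008]
wrist_force: [-0.3, 0.6, -0.5]
width: 0.0192
guard_handle top []
stud_mid top [([0.3677, -0.4911, 0.0123], 0.79), ([0.5452, 0.0098, 0.132], 0.73), ([0.811, -0.0409, 0.0096], 0.67), ([0.551, -0.5605, 0.0138], 0.56)]
stop_face top [([0.5507, -0.0559, 0.1322], 0.68)]
guard_handle scene [([0.548, 0.2072, 0.2298], 0.98)]
stud_mid scene [([0.5501, 0.0118, 0.1277], 0.75), ([0.8126, -0.0395, 0.0083], 0.73), ([0.3706, -0.4888, 0.0059], 0.67), ([0.5516, -0.5609, 0.0118], 0.6), ([0.5252, -0.3757, 0.0429], 0.22)]
stop_face scene [([0.5477, -0.0541, 0.1329], 0.68)]
t 14.675 pos [0.5482 0.0132 0.2725] rpy [-8.999e+01  6.000e-02 -4.500e-01] F [ 0.71  0.33 -0.52] w 0.0006
shift mm [  0.   -2.5 226.8] rot [-0.01 -0.05 -0.06]
```

View pics/g1.png

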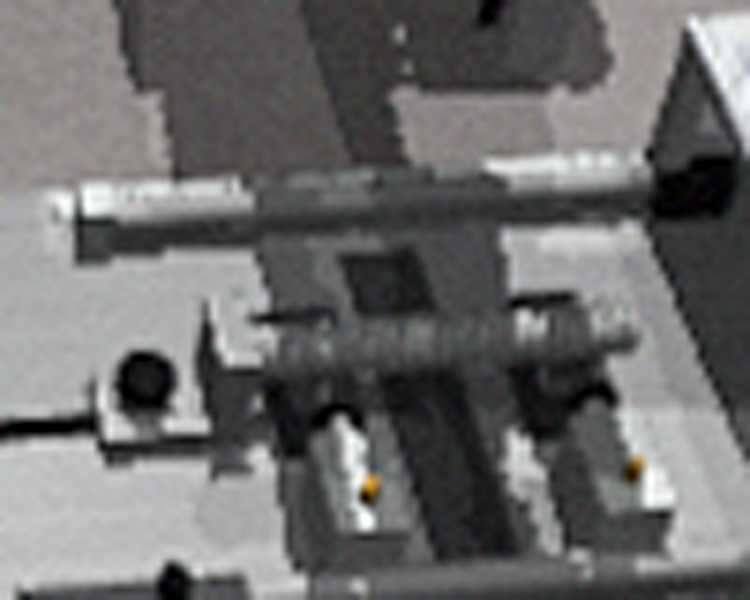

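The stud lies in both vees with its end on the stop (crop 265,350), and the fingers are shut. Next I'll go over and past the handle.

```bash
python3 -m creep '[[0.5,-8,60,0,0,0,255],[0.5,-8,120,0,0,0,255],[0.5,-8,180,0,0,0,255],[0.5,-8,234,0,0,0,255],[0.5,-8,234,0,0,0,255]]'; python3 -m creep '[[0,20,0,0,0,0,255],[0,48,0,0,0,0,255],[0,62,0,0,0,0,255],[0,62,0,0,0,0,255]]'
python3 - <<'E'
from h import *
from bench import robot
s=robot.snapshot("scene")
cv2.imwrite("pics/g2.png",cv2.resize(s["color"][80:230,330:500],None,fx=4,fy=4,interpolation=cv2.INTER_CUBIC))
go([.55,.24,.215],-.4)
E
```

```text
time: 15.3
tool_pos: [0.5499, 0.2507, 0.2801]
ee_rot: [-1.57, 0.001, -0.002]
wrist_force: [0.4, -0.7, -0.1]
width: 0.0006
time: 15.8
tool_pos: [0.5503, 0.2461, 0.2179]
ee_rot: [-1.572, 0.002, -0.009]
wrist_force: [-0.4, -0.5, 0.0]
width: 0.0004
t 15.85 pos [0.5509 0.2465 0.2193] rpy [-90.01   0.    -0.5 ] F [ 0.81 -0.08 -0.19] w 0.0005
shift mm [-0.8  4.3 -6.5] rot [ 0.01 -0.1  -0.  ]
```

View pics/g2.png

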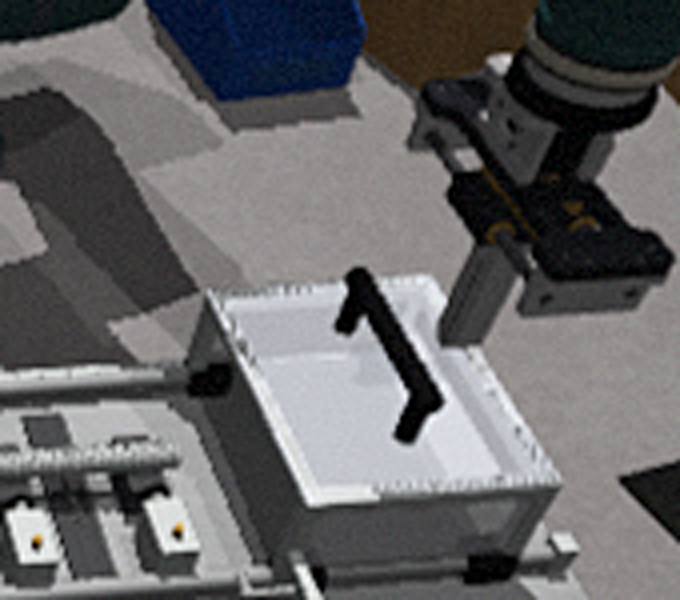

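The closed fingers are at about (470,330), beyond the handle (395,340) on the +y side and clear of the hood. I'll lower 4 mm and approach slowly.

```bash
python3 -m creep '[[-0.5,4,-8,0,0,0,255],[-0.5,4,-14,0,0,0,255],[-0.5,4,-18,0,0,0,255],[-0.5,4,-22,0,0,0,255],[-0.5,4,-26,0,0,0,255]]'; python3 -m creep '[[0,0,-4,0,0,0,255],[0,0,-8,0,0,0,255],[0,0,-12,0,0,0,255]]'
```

```text
time: 16.48
tool_pos: [0.5501, 0.2209, 0.2153]
ee_rot: [-1.571, -0.0, -0.008]
wrist_force: [-1.0, -0.2, 0.3]
width: 0.0001
time: 16.85
tool_pos: [0.55, 0.2094, 0.2152]
ee_rot: [-1.57, -0.0, -0.007]
wrist_force: [0.1, 2.8, -0.2]
width: 0.0006
```

```bash
python3 -m creep '[[0,0,-8,0,0,0,255],[0,0,-18,0,0,0,255],[0,0,-28,0,0,0,255],[0,0,-38,0,0,0,255],[0,0,-48,0,0,0,255]]'; python3 -m creep '[[0,0,-10,0,0,0,255],[0,0,-20,0,0,0,255],[0,0,-30,0,0,0,255],[0,0,-40,0,0,0,255],[0,0,-50,0,0,0,255]]'
```

```text
time: 17.48
tool_pos: [0.5496, 0.1603, 0.2152]
ee_rot: [-1.571, -0.0, -0.008]
wrist_force: [0.9, 3.6, 0.9]
width: 0.0004
time: 18.1
tool_pos: [0.5493, 0.1105, 0.2152]
ee_rot: [-1.571, -0.0, -0.008]
wrist_force: [2.0, 2.2, 0.8]
width: 0.0006
```

```bash
python3 -m creep '[[0,0,-8,0,0,0,255],[0,0,-15,0,0,0,255],[0,0,-21,0,0,0,255],[0,0,-26,0,0,0,255],[0,0,-30,0,0,0,255]]'; python3 -c "
from h import *
from bench import robot
t=robot.snapshot('scene');go([.55,.03,.215],-.4)
for n in ('guard_handle','strike_pin','stop_face','stud_mid'): print(n,[(d['point'],round(d['p'],2)) for d in robot.landmark_of(n,'scene')][:2])
cv2.imwrite('pics/g3.png',cv2.resize(t['color'][90:270,270:480],None,fx=3.3,fy=3.3,interpolation=cv2.INTER_CUBIC))"
```

```text
time: 18.73
tool_pos: [0.5491, 0.0809, 0.2152]
ee_rot: [-1.571, -0.0, -0.008]
wrist_force: [0.8, 3.8, 1.2]
width: 0.0004
t 18.775 pos [0.5489 0.0803 0.2151] rpy [-9.004e+01  1.000e-02 -4.800e-01] F [0.83 1.77 0.21] w 0.0003
shift mm [  1.5   0.1 -50.3] rot [ 0.04 -0.08 -0.01]
guard_handle [([0.5484, 0.0637, 0.2281], 0.62)]
strike_pin [([0.6649, -0.0436, 0.1264], 0.86)]
stop_face [([0.549, -0.0555, 0.1317], 0.89)]
stud_mid [([0.3675, -0.4949, 0.0077], 0.79), ([0.816, -0.0395, 0.0088], 0.67)]
```

View pics/g3.png

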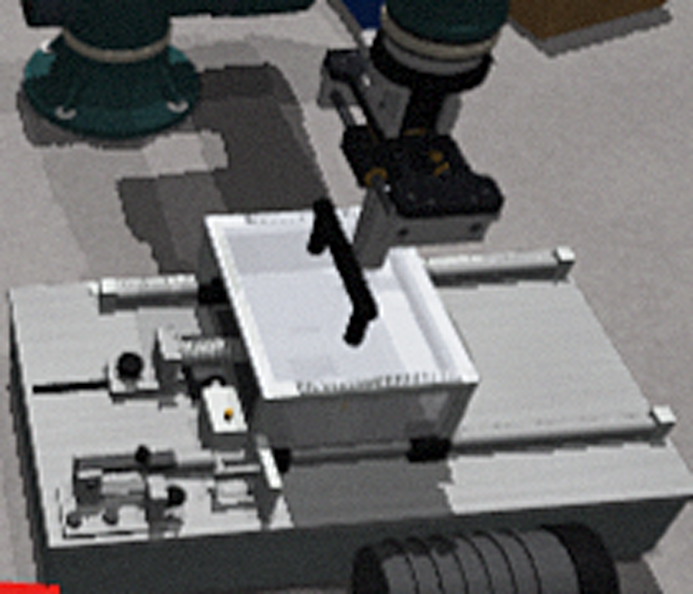

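The guard slides along with the finger, which sits behind the handle at (365,260). The rod end still shows at (205,345). About 50 mm remain to the shut position, so I'll go slower now.

```bash
python3 -m creep '[[0,0,-4,0,0,0,255],[0,0,-8,0,0,0,255],[0,0,-11,0,0,0,255],[0,0,-14,0,0,0,255],[0,0,-17,0,0,0,255]]'; for i in 1 2 ; do python3 -m creep '[[0,0,-2,0,0,0,255],[0,0,-4,0,0,0,255]]'; done
```

```text
time: 19.6
tool_pos: [0.5485, 0.064, 0.2148]
ee_rot: [-1.571, 0.001, -0.008]
wrist_force: [-1.8, 2.7, -1.3]
width: 0.0003
time: 19.85
tool_pos: [0.5488, 0.06, 0.215]
ee_rot: [-1.571, 0.0, -0.008]
wrist_force: [-1.1, 2.7, -2.0]
width: 0.0003
time: 20.1
tool_pos: [0.5488, 0.0561, 0.2151]
ee_rot: [-1.571, -0.0, -0.008]
wrist_force: [-2.1, 1.8, -2.5]
width: 0.0006
```

```bash
for i in 1 2 3 4; do python3 -m creep '[[0,0,-1,0,0,0,255],[0,0,-2,0,0,0,255]]' | egrep 'time|pos|force'; done
```

```text
time: 20.35
tool_pos: [0.5488, 0.0541, 0.2151]
wrist_force: [-0.6, 2.7, -1.7]
time: 20.6
tool_pos: [0.5488, 0.0521, 0.2151]
wrist_force: [-0.2, 2.6, -1.1]
time: 20.85
tool_pos: [0.5488, 0.0501, 0.2151]
wrist_force: [-0.0, 3.2, -2.5]
time: 21.1
tool_pos: [0.5488, 0.0481, 0.2152]
wrist_force: [-0.1, 2.8, -2.8]
```

```bash
for i in 1 2 3 4; do python3 -m creep '[[0,0,-1,0,0,0,255],[0,0,-2,0,0,0,255]]' | egrep 'time|pos|force'; done
```

```text
time: 21.35
tool_pos: [0.5488, 0.0461, 0.2151]
wrist_force: [0.3, 2.1, -0.6]
time: 21.6
tool_pos: [0.5487, 0.0441, 0.2152]
wrist_force: [1.1, 2.0, -2.8]
time: 21.85
tool_pos: [0.5487, 0.0421, 0.2152]
wrist_force: [1.3, 2.5, -2.7]
time: 22.1
tool_pos: [0.5487, 0.0401, 0.2152]
wrist_force: [1.4, 2.2, -2.6]
```

```bash
for i in 1 2 3; do python3 -m creep '[[0,0,-1,0,0,0,255],[0,0,-2,0,0,0,255]]' | egrep 'time|pos|force'; done
```

```text
time: 22.35
tool_pos: [0.5487, 0.0384, 0.2152]
wrist_force: [1.4, 4.4, -2.3]
time: 22.6
tool_pos: [0.5487, 0.0378, 0.2152]
wrist_force: [1.9, 7.9, -1.6]
time: 22.85
tool_pos: [0.5487, 0.0363, 0.2152]
wrist_force: [1.7, 8.0, -1.1]
```

Resistance starts near 0.0385, which is the hook lifting. I'll go on in 1 mm steps.

```bash
for i in 1 2 3 4; do python3 -m creep '[[0,0,-1,0,0,0,255],[0,0,-1,0,0,0,255]]' | egrep 'time|pos|force'; done
```

```text
time: 23.1
tool_pos: [0.5487, 0.0353, 0.2152]
wrist_force: [1.5, 8.3, -2.1]
time: 23.35
tool_pos: [0.5486, 0.0345, 0.2152]
wrist_force: [1.6, 9.0, -2.9]
time: 23.6
tool_pos: [0.5486, 0.0338, 0.2152]
wrist_force: [0.5, 8.4, -2.6]
time: 23.85
tool_pos: [0.5486, 0.033, 0.2152]
wrist_force: [1.9, 8.5, -2.3]
```

```bash
for i in 1 2 3; do python3 -m creep '[[0,0,-1,0,0,0,255],[0,0,-1,0,0,0,255]]' | egrep 'time|pos|force'; done
```

```text
time: 24.1
tool_pos: [0.5486, 0.0323, 0.2152]
wrist_force: [0.7, 9.2, -1.9]
time: 24.35
tool_pos: [0.5486, 0.0315, 0.2152]
wrist_force: [0.2, 10.0, -2.3]
time: 24.6
tool_pos: [0.5486, 0.0278, 0.2152]
wrist_force: [-0.0, 2.3, -1.6]
```

The push fell from 10 N to 2.3 N. That may be the click, so I'll nudge half a millimetre at a time to check.

```bash
python3 -m creep '[[0,0,0,0,0,0,255],[0,0,0,0,0,0,255]]' | egrep 'time|pos|force'; for i in 1 2; do python3 -m creep '[[0,0,-0.5,0,0,0,255],[0,0,-0.5,0,0,0,255]]' | egrep 'time|pos|force'; done
```

```text
time: 24.85
tool_pos: [0.5486, 0.0261, 0.2156]
wrist_force: [-0.6, 0.1, -0.5]
time: 25.1
tool_pos: [0.5485, 0.0262, 0.2153]
wrist_force: [0.1, 0.2, 0.5]
time: 25.35
tool_pos: [0.5485, 0.0261, 0.2151]
wrist_force: [0.4, 0.9, 0.2]
```

```bash
for i in 1 2 3; do python3 -m creep '[[0,0,-0.5,0,0,0,255],[0,0,-0.5,0,0,0,255]]' | egrep 'time|pos|force'; done
```

```text
time: 25.6
tool_pos: [0.5485, 0.0257, 0.2151]
wrist_force: [0.8, -1.7, -0.5]
time: 25.85
tool_pos: [0.5485, 0.0251, 0.2151]
wrist_force: [0.1, 1.0, 0.0]
time: 26.1
tool_pos: [0.5485, 0.0246, 0.2151]
wrist_force: [-0.5, 0.1, -0.6]
```

```bash
for i in 1 2 3; do python3 -m creep '[[0,0,-0.5,0,0,0,255],[0,0,-0.5,0,0,0,255]]' | egrep 'time|pos|force'; done
python3 - <<'E'
from h import *
from bench import robot
s=robot.snapshot("scene")
cv2.imwrite("pics/k1.png",cv2.resize(s["color"][150:270,270:400],None,fx=5,fy=5,interpolation=cv2.INTER_CUBIC))
for n in("guard_handle","strike_pin"): print(n,[(d["point"],round(d["p"],2)) for d in robot.landmark_of(n,"scene")])
E
```

```text
time: 26.35
tool_pos: [0.5485, 0.0241, 0.2151]
wrist_force: [0.6, 0.1, 0.3]
time: 26.6
tool_pos: [0.5485, 0.0236, 0.2151]
wrist_force: [0.1, -0.0, -0.2]
time: 26.85
tool_pos: [0.5485, 0.0235, 0.2151]
wrist_force: [0.1, 2.0, 0.8]
guard_handle [([0.5477, 0.0066, 0.231], 0.87), ([0.5486, -0.0554, 0.1285], 0.5)]
strike_pin [([0.6635, -0.1022, 0.1288], 0.71), ([0.5497, -0.0569, 0.1315], 0.53)]
```

View pics/k1.png

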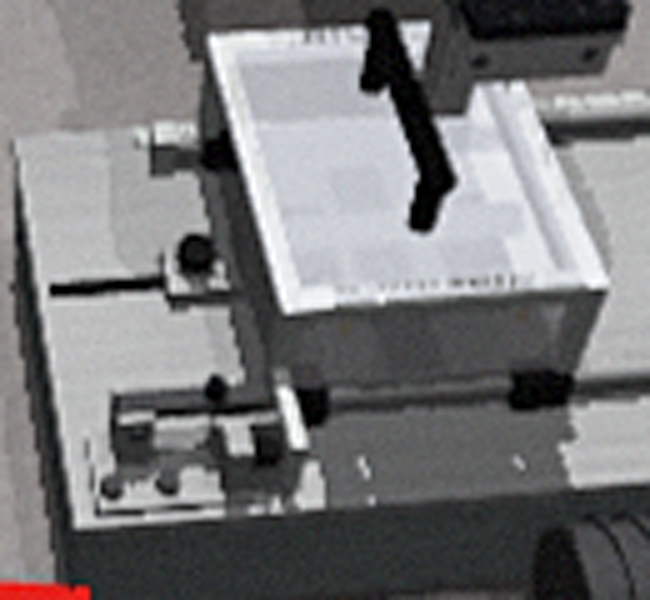

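```bash
python3 -m creep '[[0,0,-1,0,0,0,255],[0,0,-1,0,0,0,255]]' | egrep 'time|pos|force';python3 -m creep '[[0,0,-1,0,0,0,255],[0,0,-1,0,0,0,255]]' | egrep 'time|pos|force'
```

```text
time: 27.25
tool_pos: [0.5485, 0.0229, 0.2151]
wrist_force: [-0.1, 4.0, 0.7]
time: 27.5
tool_pos: [0.5485, 0.0224, 0.2151]
wrist_force: [-0.5, 5.3, -0.2]
```

The guard snapped ahead of the finger, and the finger met it again on the buffer at 2 to 5 N. I'll back off and lift clear.

```bash
python3 -m creep '[[0,0,4,0,0,0,255],[0,0,12,0,0,0,255],[0,0,25,0,0,0,255],[0,-20,25,0,0,0,255],[0,-70,25,0,0,0,255]]'; python3 -m creep '[[-50,-40,0,0,0,0,255],[-110,-40,0,0,0,0,255],[-170,-40,0,0,0,0,255],[-200,-40,0,0,0,0,255],[-200,-40,0,0,0,0,255]]';python3 -m creep '[[0,0,0,0,0,0,255],[0,0,0,0,0,0,255]]'
python3 - <<'E'
from h import *
from bench import robot
s=robot.snapshot("scene");t=robot.snapshot("top")
cv2.imwrite("pics/m1.png",cv2.resize(s["color"][130:290,140:400],None,fx=3,fy=3,interpolation=cv2.INTER_CUBIC))
cv2.imwrite("pics/m2.png",cv2.resize(t["color"][100:300,35:350],None,fx=2.5,fy=2.5,interpolation=cv2.INTER_CUBIC))
for c in("scene","top"):
 for n in("guard_handle","strike_pin","stud_mid","stop_face","offcut_mid","bin_mid","tub_mid","wrench"): print(c,n,[([round(v,3) for v in d["point"]],round(d["p"],2)) for d in robot.landmark_of(n,c)][:4])
print(robot.get_obs()["wrist_force"])
E
```

```text
time: 28.12
tool_pos: [0.5472, 0.0468, 0.2825]
ee_rot: [-1.571, 0.007, -0.007]
wrist_force: [0.5, -0.8, -0.3]
width: 0.0004
time: 28.75
tool_pos: [0.3476, 0.0481, 0.3264]
ee_rot: [-1.571, -0.004, -0.007]
wrist_force: [0.7, -0.1, -0.5]
width: 0.0004
time: 29.0
tool_pos: [0.3495, 0.0477, 0.3245]
ee_rot: [-1.571, 0.001, -0.008]
wrist_force: [-0.8, 0.4, -0.3]
width: 0.0004
scene guard_handle [([0.548, 0.009, 0.223], 0.85)]
scene strike_pin [([0.662, -0.103, 0.127], 0.94)]
scene stud_mid [([0.373, -0.491, 0.009], 0.74), ([0.549, -0.559, 0.013], 0.71), ([0.812, -0.042, 0.013], 0.62)]
scene stop_face [([0.549, -0.053, 0.127], 0.5)]
scene offcut_mid [([0.524, -0.376, 0.043], 0.46), ([0.55, -0.052, 0.13], 0.35)]
scene bin_mid [([0.694, -0.381, 0.032], 0.62)]
scene tub_mid [([0.741, -0.227, 0.032], 0.95)]
scene wrench [([0.316, -0.281, 0.002], 0.69)]
top guard_handle [([0.55, 0.007, 0.231], 0.81), ([0.522, -0.375, 0.04], 0.5)]
top strike_pin [([0.66, -0.102, 0.13], 0.83)]
top stud_mid [([0.368, -0.492, 0.009], 0.93), ([0.551, -0.558, 0.013], 0.68), ([0.811, -0.043, 0.016], 0.65), ([0.523, -0.335, -0.002], 0.21)]
top stop_face [([0.547, -0.051, 0.131], 0.65)]
top offcut_mid [([0.521, -0.38, 0.045], 0.52)]
top bin_mid [([0.697, -0.378, 0.031], 0.85)]
top tub_mid [([0.736, -0.231, 0.026], 0.7)]
top wrench [([0.319, -0.282, -0.001], 0.65)]
[-1.92594036 -0.16694336 -0.18660418]
```

View pics/m1.png

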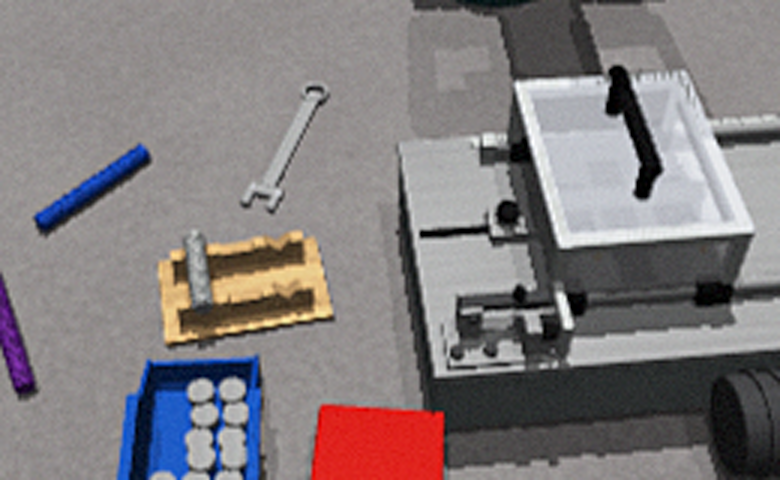

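View pics/m2.png

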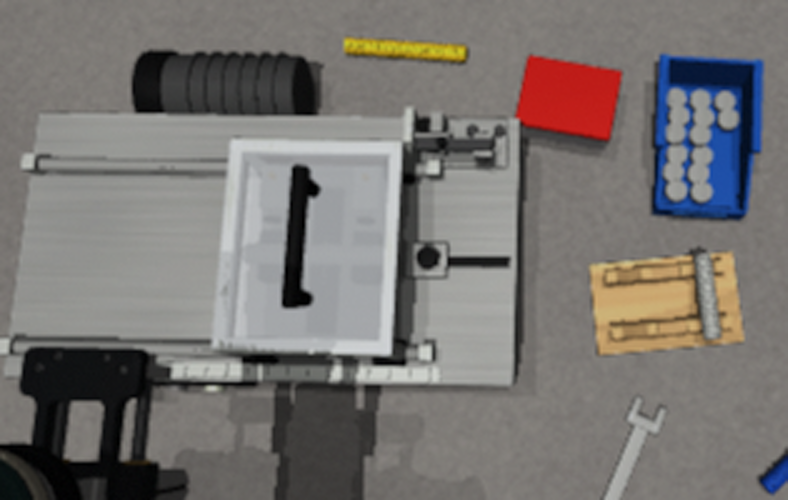

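The guard is shut over the stud, with the handle at y of about 0.008. It has stayed put since I let go, the bystanders haven't moved, and the arm is clear. Handing in.

```bash
python3 -c "
from bench import robot
print(robot.close_job())"
```

```text
the job is handed in; nothing more can be done
None
```

The long stud is in the saw's vees against the length stop, the guard is shut and, by feel, latched, and the job is handed in. It took about 29.5 s of the 58 s.

- **Stud:** I took the grey stud from the rack, lowered it into both vees and slid it toward the stop. It stalled there with the push rising to 9 N, and then I let go. A picture afterwards showed it seated in the vees with its end on the stop. The network's points put its centre 66 mm from the stop face instead of 70 mm. That is within their error, so I trusted the felt contact.
- **Guard:** I pushed it by the handle, in steps of 1 mm or less near the end. The push climbed to about 10 N, dropped to nothing, and the guard pulled ahead of the finger. The finger met it again about 3 mm on, against the buffer. The highest push I read there was about 5 N, against the 25 N limit.
- **Last checks:** The guard stayed shut after I backed away, with the handle at y of about 0.008. The offcut, bin, tub and wrench were within network error (about 5 mm) of where they started, and the arm was clear of everything.
- **Not checked:** I did not pull on the guard to test the latch; the click is judged from the force drop and the snap. In the last pictures the stud is under the hood and the network did not detect it there, so its final position was not measured again.

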